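# Gauge a border-tile blank in the bench caliper

### The arm

A 6-joint arm with a two-finger parallel gripper is mounted at the origin on the work surface. World frame = base frame: x ahead of the robot, y to its left, z up, the work surface at z = 0. Lengths are in mm, angles in rad, forces in N, time in s.
With the tool pointing down it reaches from about 325 to 875 mm from the base axis. Payload 4.4 kg.
Tool frame: the origin (TCP) lies on the centre line of the jaws, within the pads' length; the fingertips stand ahead of it and the grasp point (between the pads) lies 6 mm ahead of it (ctrl.tcp_to_tips is the z of the fingertips in the tool frame, in mm); z points along the fingers, y is the line along which they close (so a half turn about z gives the same grasp; the last joint's range is limited). The gripper opens to 85 mm and grips with 20 to 120 N. Pads are 22 mm wide; open, the fingers measure 114 mm over their backs; the gripper's body (76 mm by 85 mm) begins 54 mm behind the grasp point. The pads swing forward as they close: fully open they stand 13 mm farther back than shut.
Start: joints at [-1.26, 0.207, 1.542, -0, 1.393, -0.15], TCP at [256.186, -514.778, 256.282] pointing down, gripper open.
Joint ranges: [-2.73, 2.73], [-0.86, 2.22], [0.23, 2.46], [-1.11, 4.25], [0.08, 2.63], [-2.82, 2.82]. Speed limits (rad/s): [2.79, 2.79, 3.14, 3.14, 3.14, 3.14].

### API

Orientations are given as a 3x3 rotation matrix whose columns are the frame's x, y, z axes.
In Python, from plant import ctrl, sensors, optics gives the robot as it stands. Calls block until the motion is done:
- ctrl.move_ptp(position, orientation): joint-space move of the TCP to a pose.
- ctrl.move_l(position, rot=None, vel=150, threshold=None): straight line of the TCP; rot=None keeps the orientation; vel is the mean speed in mm/s. With threshold (N) it stops when the force on the tool has changed by that much, and returns True; else False.
- ctrl.set_joints(angles): joint-space move.
- ctrl.gripper_to(opening, force=None): finger opening in mm; force is the grip in N (None keeps the last); returns when the fingers have stopped.
- ctrl.hold(seconds).
- ctrl.solve_ik(position, orientation): joint angles nearest the present ones, or None.
- sensors.read_state(): the state.
- optics.grab_frame(name): name is "scene" or "side" or "wrist"; returns (picture, depth): 400x640x3 uint8, red, green, blue; 400x640 float32, mm along the optical axis (not along the pixel's ray), 0 where there is no reading.
- optics.camera_params(name): a dict with "mtx" (3x3 intrinsics, pixels), "R" (3x3) and "t" (3): a world point X has camera coordinates R X + t; the wrist camera has in their place "T_tool_cam" (4x4, takes a point from camera to tool coordinates, whose origin is the TCP and whose axes are the flange's). Camera axes: x right, y down, z forward; pixel columns grow to the right and rows downward; lengths in mm; the calibration is good to about 2 mm. A picture is of the moment at which its call begins: read the wrist's pose just before it. camera_params takes no time and is no camera call.
A pose or a line that the arm cannot do raises ctrl.MotionError and nothing moves.
- ctrl.finish_job(): hands the job in; it is judged then, once.
The state is a dict: "t": time; "q": joint angles; "qvel": joint speeds; "tau": joint torques, N m; "eef_pos": TCP position; "eef_rot": TCP orientation; "force": force on the tool from outside, world axes, zero at the start; "wrist_torque": the same for the moment, N m; "grip_width": finger opening in mm; "grasp_force": force on a finger pad.
Only numpy, scipy, OpenCV 4.12 (cv2) and the standard library are available. Lean on these libraries where they do the work, as an engineer would, in place of code of your own. Each camera call takes 0.05 s, during which the arm holds its last target. There are 200 camera calls.

### The job

Take the longest terracotta blank out of the drying rack by its ends, set it down flat on the plaster slab and let go, then take it again across its sides and lay it flat and lengthwise on the caliper's bed, between the open jaws. Slide the moving jaw shut until the blank is nipped and has pushed the spring anvil about halfway in - never all the way to its stop - and leave it nipped there, all let go. Leave the other things where they are.

Things in the scene. Friction and masses are not known exactly. Their poses are not given: they have to be found in the camera images.
- blank: the blank to gauge: a fired terracotta bar 60 long (its x) x 32 wide (its y) x 26 high (z), about 100 g, two thin ribs along its top; origin at the centre of its underside. It starts lying in one of the rack's three lanes, whose slats stand 6 higher than its top, so that only its two ends can be taken; the longest of the three blanks.
- short_blank: terracotta bar 42 long x 32 wide x 26 high, in another lane of the rack; to be left there. Origin at the centre of its underside.
- round_blank: terracotta disc 32 across and 26 high, in another lane of the rack; to be left there. Origin at the centre of its underside.
- rack: wooden drying rack, fixed: floor 8 thick, four slats 8 thick and 50 long along its x, standing to 40 above the table, forming three lanes 38 wide, 46 apart along its y (centres at y = -46, 0, 46), open at both ends. Origin under its centre on the table.
- slab: white plaster slab, fixed, 150 x 150 x 20 high, where the blank is set down between the two grasps. Origin under its centre on the table, top at z = 20.
- caliper: steel bench caliper, fixed to the table: bed 56 wide (x) x 215 long (y) x 8 thick, bed top at z = 8; origin under its centre on the table. Jaws close along its y: the spring anvil is on the +y side (face at y = +42 when out) in front of a solid block 44 wide and 42 high, the moving jaw on the -y side (face at y = -42 when fully open).
- jaw (a joint): how far the moving jaw has slid shut, 0 (fully open, 84 mm between faces) to 0.050 m; it slides towards the caliper's +y with about 4 N of friction and stays where it is left. The gap between the faces is 84 mm - jaw + anvil.
- jaw_post (a point): centre of the top of the black upright thumb post of the moving jaw, 75 above the table; the post is 24 wide (caliper x) x 12 thick (caliper y), free to be pinched or pushed from 19 to 75 above the table. It stands 48 behind the jaw's face; the jaw's face block is 34 wide, 12 thick, and its top 38.5 above the table.
- jaw_face (a point): middle of the moving jaw's contact face, 21 above the table
- anvil (a joint): how far the spring anvil is pushed in, 0 (out) to 0.014 m (at its stop); it gives from 1.2 N, and takes 0.4 N more per mm (4 N at halfway, 0.007). With the jaw's own friction about 8 to 9 N of push on the post brings it halfway, and the jaw's friction then holds it there.
- anvil_face (a point): middle of the anvil's contact face (30 wide, 28 high), 21 above the table; moves with it. Its stem, 10 thick, sticks out behind the block as it is pushed in.
- bulb: terracotta-coloured slip bulb 52 across and 92 high, standing; origin under its centre
- glazed_tile: glazed tile 100 x 100 x 10 lying flat; origin under its centre
- brush: brush lying on the table behind the bulb and the glazed tile; origin under its middle
- roller: wooden roller, 32 thick, 160 long (its y); origin under its middle
- float: steel plate float 110 x 150 with a wooden bar handle, 50 high; origin under its centre
There are look-alikes about, which are no part of the job. Leave any pink look-alike of the blank alone. What is shaped like the caliper but pink is not meant.

How it is judged (in metres and radians):
On the way, in this order (a step that is already met when the one before it is completed fails the run):
1. the blank lies flat on the plaster slab, let go (x of blank in the frame of slab between -0.07 and 0.07 m and y of blank in the frame of slab between -0.07 and 0.07 m and z of blank in the frame of slab between 0.016 and 0.026 m and angle between blank's own z axis and vertical below 0.12 rad and linear speed of blank below 0.03 m/s and contact force between blank and the fingers below 0.1 N), for 0.2 s.
2. the blank lies flat and lengthwise on the caliper's bed between the jaws, let go (x of blank in the frame of caliper between -0.012 and 0.012 m and z of blank in the frame of caliper between 0.004 and 0.014 m and angle between the x axis of blank and the y axis of caliper, either way round below 0.15 rad and angle between blank's own z axis and vertical below 0.15 rad and contact force between blank and the fingers below 0.1 N and y of blank in the frame of caliper between -0.016 and 0.03 m), for 0.2 s.
At the end, for the whole second after the job is handed in: Blank flat on the caliper bed (tilt under 0.15 rad), lengthwise (within 0.15 rad of the slide), centre within 12 mm of the bed's middle line, at rest, let go; moving jaw slid shut on it (jaw beyond 25 mm), spring anvil held pushed in 3 to 11.5 mm (x of blank in the frame of caliper between -0.012 and 0.012 m and z of blank in the frame of caliper between 0.004 and 0.014 m and angle between the x axis of blank and the y axis of caliper, either way round below 0.15 rad and angle between blank's own z axis and vertical below 0.15 rad and contact force between blank and the fingers below 0.1 N and value of joint anvil between 0.003 and 0.0115 m and value of joint jaw above 0.025 m and linear speed of blank below 0.01 m/s); the robot touches nothing.
It fails at once if the spring anvil is driven to its stop (beyond 13.3 mm) (value of joint anvil above 0.0133 m).
It fails at once if another blank or a loose bystander is moved more than 25 mm (distance of any of short_blank, round_blank, bulb, glazed_tile, brush, roller, float from where it was at the start of the episode above 0.025 m).
It also fails if it takes over 67 s, if anything falls off the work surface, if the arm or the gripper's body presses on something with over 40 N, if the wrist force passes 120 N, or if a joint passes its speed limit or range.

## Working session

There is one attempt and no reset: what is moved stays moved. The work goes in short steps, each a Python script; the robot and the scene stay as the last script left them, time stands still between calls to the robot, and variables do not carry over. Pictures are saved under pics/ and viewed, at most 10 in all, crops included, and the job is handed in when it is done.

```bash
ls; mkdir -p pics; python3 - <<'E'
from plant import ctrl,sensors,optics
import cv2,numpy as np
for n in("scene","side"):
    p,d=optics.grab_frame(n); cv2.imwrite(f"pics/{n}0.png",p[...,::-1]); np.savez(f"{n}0.npz",p=p,d=d)
    c=optics.camera_params(n); print(n,c["mtx"].tolist(),(-c["R"].T@c["t"]).tolist(),c["R"].round(3).tolist())
print(optics.camera_params("wrist"),ctrl.tcp_to_tips,sensors.read_state()["t"])
E
```

```text
pics
scene [[487.9210252321996, 0.0, 314.31623004193716], [0.0, 487.9210252321996, 200.47156230400273], [0.0, 0.0, 1.0]] [950.0486010708851, 669.6115102571326, 1047.0232744876555] [[-0.864, 0.503, -0.004], [0.399, 0.68, -0.615], [-0.307, -0.533, -0.788]]
side [[483.04840060317474, 0.0, 322.3660815943728], [0.0, 483.04840060317474, 199.47646024513924], [0.0, 0.0, 1.0]] [4.377898167889327, 535.8553024289104, 989.0401949001639] [[-0.71, -0.704, -0.016], [-0.542, 0.56, -0.627], [0.451, -0.436, -0.779]]
{'mtx': array([[316.90583107,   0.        , 320.71497138],
       [  0.        , 316.90583107, 196.45675233],
       [  0.        ,   0.        ,   1.        ]]), 'T_tool_cam': array([[-1.46263270e-05, -9.45112102e-01, -3.26746254e-01,
         8.27835756e+01],
       [ 9.99999804e-01,  1.90576932e-04, -5.96006492e-04,
         1.46636549e-01],
       [ 6.25563247e-04, -3.26746199e-01,  9.45111914e-01,
        -1.17941443e+02],
       [ 0.00000000e+00,  0.00000000e+00,  0.00000000e+00,
         1.00000000e+00]])} 25.0 0.1
```

View pics/scene0.png

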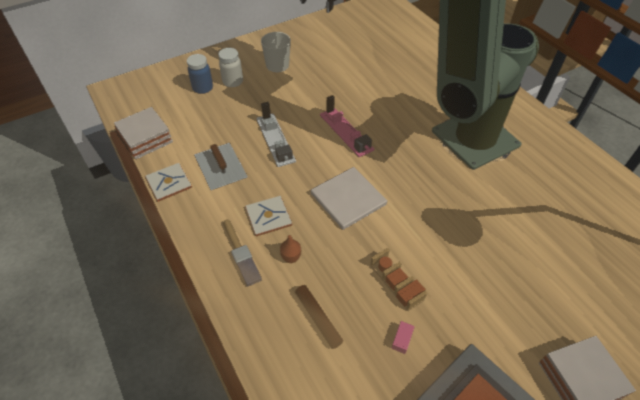

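View pics/side0.png

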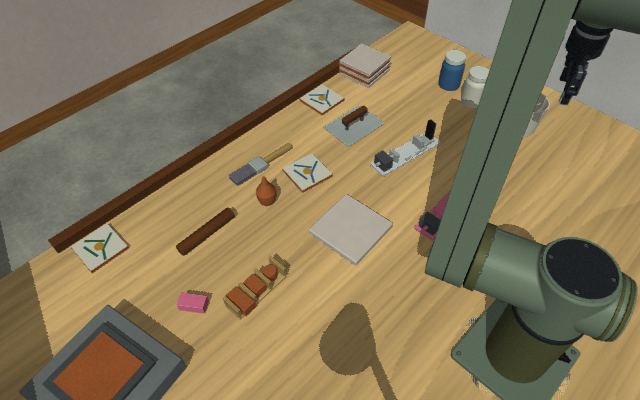

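Scene view: the rack is at about (398,278), with the long blank probably in the lane nearest (410,291). The slab is at (348,197). The steel caliper is at (277,138), with its post at (266,108) and anvil block at (284,153). The pink caliper is at (347,130). The side view agrees. Next I'll deproject coarsely and then look from close by.

```bash
cat > h.py <<'E'
from plant import ctrl,sensors,optics
import cv2,numpy as np
def cam(n,st=None):
    c=optics.camera_params(n)
    if n=="wrist":
        T=np.eye(4);T[:3,:3]=st["eef_rot"];T[:3,3]=st["eef_pos"];T=T@c["T_tool_cam"]
        return c["mtx"],T[:3,:3],T[:3,3]
    return c["mtx"],c["R"].T,-c["R"].T@c["t"]
def cloud(d,C):
    K,R,o=C; v,u=np.mgrid[:400,:640]
    r=np.stack([(u-K[0,2])/K[0,0],(v-K[1,2])/K[1,1],np.ones_like(u,float)],-1)
    return (r*d[...,None])@R.T+o
def onplane(uv,z,C):
    K,R,o=C; uv=np.atleast_2d(uv).astype(float)
    r=np.c_[(uv[:,0]-K[0,2])/K[0,0],(uv[:,1]-K[1,2])/K[1,1],np.ones(len(uv))]@R.T
    return o+r*((z-o[2])/r[:,2])[:,None]
def down(a):  # tool pointing down, closing line (tool y) at world angle a
    y=np.array([np.cos(a),np.sin(a),0]);z=np.array([0,0,-1.]);return np.c_[np.cross(y,z),y,z]
def snap(name):
    st=sensors.read_state();p,d=optics.grab_frame("wrist");C=cam("wrist",st)
    cv2.imwrite(f"pics/{name}.png",p[...,::-1]);P=cloud(d,C);np.savez(name+".npz",p=p,d=d,P=P,K=C[0],R=C[1],o=C[2]);return p,d,P,C
E
python3 - <<'E'
from h import *
for n,px in(("scene",dict(long=(411,291),short=(398,276),rnd=(386,263),slab=(348,197),post=(266,104),block=(284,151),caltop=(277,138),bulb=(290,245),pinkpost=(330,100),pinkblk=(363,142))),("side",dict(slab=(350,228),post=(430,126),block=(383,158)))):
    f=np.load(n+"0.npz");P=cloud(f["d"],cam(n))
    for k,(u,v) in px.items(): print(n,k,np.median(P[v-1:v+2,u-1:u+2].reshape(-1,3),0).round(0))
for pos in([600,0,300],):
  for a in(0,1,2,3,-1,-2):
    print(a,ctrl.solve_ik(pos,down(a)))
E
```

```text
scene long [498. 325.  34.]
scene short [500. 278.  35.]
scene rnd [502. 235.  34.]
scene slab [465.  11.  20.]
scene post [ 511. -379.   75.]
scene block [ 544. -208.   42.]
scene caltop [ 523. -297.    9.]
scene bulb [687.  93.  68.]
scene pinkpost [ 334. -303.   67.]
scene pinkblk [ 332. -123.   42.]
side slab [452.  10.  22.]
side post [ 508. -378.   65.]
side block [ 536. -211.   43.]
0 [-1.44165530e-01  2.29651718e-01  1.42324496e+00 -4.44089210e-16
  1.48869598e+00 -1.44165530e-01]
1 [-1.44165530e-01  2.29651718e-01  1.42324496e+00 -4.44089210e-16
  1.48869598e+00 -1.14416553e+00]
2 [-1.44165530e-01  2.29651718e-01  1.42324496e+00 -4.44089210e-16
  1.48869598e+00 -2.14416553e+00]
3 None
-1 [-1.44165530e-01  2.29651718e-01  1.42324496e+00 -4.44089210e-16
  1.48869598e+00  8.55834470e-01]
-2 [-1.44165530e-01  2.29651718e-01  1.42324496e+00 -4.44089210e-16
  1.48869598e+00  1.85583447e+00]
```

```bash
python3 - <<'E'
from h import *
ctrl.move_ptp([527,-293,200],down(1.38-np.pi)); snap("cal1")
ctrl.move_ptp([500,280,200],down(0.0)); snap("rack1")
a=cv2.imread("pics/cal1.png");b=cv2.imread("pics/rack1.png");cv2.imwrite("pics/both1.png",np.vstack([cv2.resize(a,(480,300)),cv2.resize(b,(480,300))]))
print(sensors.read_state()["t"])
E
```

```text
3.5917
```

View pics/both1.png

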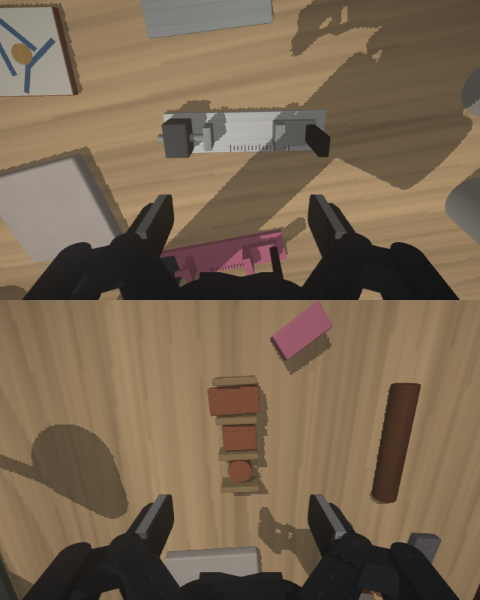

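The top picture shows the steel caliper in full-size pixels: bed at about (220–435, 150–205), anvil block at (237,185) and post at (423,185), with the pink one below it. The bottom picture shows the rack, with the long blank in the top lane at about (311,135), then the short one, then the round one. The pink look-alike is at (402,42).

```bash
python3 - <<'E'
from h import *
def rect(Q):
    (c,s,a)=cv2.minAreaRect(Q[:,:2].astype(np.float32)); return np.round(c,1),np.round(s,1),round(a,1)
f=np.load("rack1.npz");p,P=f["p"],f["P"];C=(f["K"],f["R"],f["o"])
hsv=cv2.cvtColor(p,cv2.COLOR_RGB2HSV)
h,s,v=hsv[...,0],hsv[...,1],hsv[...,2]
print("hsv",hsv[135,311],hsv[182,318],hsv[108,315],hsv[300-300+50,402])
m=((h<11)&(s>120)&(v>60)&(P[...,2]>22)&(P[...,2]<45)).astype(np.uint8);m[:,:250]=0;m[:,370:]=0
m=cv2.morphologyEx(m,cv2.MORPH_OPEN,np.ones((3,3)))
n,l,st,ce=cv2.connectedComponentsWithStats(m)
for i in range(1,n):
    if st[i,4]>150:
        Q=P[l==i]; print("terra",st[i],np.median(Q[:,2]).round(1),rect(Q[Q[:,2]>30]))
        cn=cv2.boxPoints(cv2.minAreaRect(np.argwhere(l==i)[:,::-1].astype(np.float32)));W=onplane(cn,34,C);print(W[:,:2].round(1).tolist())
w=(P[...,2]>36.5)&(P[...,2]<44)&(P[...,0]>430)&(P[...,0]<570)&(P[...,1]>180)&(P[...,1]<370);print("slats",w.sum(),rect(P[w]))
f=np.load("cal1.npz");p,P=f["p"],f["P"]
reg=np.zeros((400,640),bool);reg[130:220,205:445]=1
for nm,lo,hi in(("bed",6,10.5),("blk",40,44),("post",72,78),("mid",36,39.7),("stand>30",30,80)):
    w=reg&(P[...,2]>lo)&(P[...,2]<hi)
    if w.sum()>5: print(nm,w.sum(),rect(P[w]),P[w].mean(0).round(1))
f=np.load("scene0.npz");P=cloud(f["d"],cam("scene"))
w=(P[...,2]>14)&(P[...,2]<25)&(P[...,0]>340)&(P[...,0]<570)&(P[...,1]>-110)&(P[...,1]<120);print("slab",rect(P[w]))
E
```

```text
hsv [ 10 139 119] [ 10 141 123] [ 17 104 128] [173 105 151]
terra [ 278  114   68   40 2290] 34.4 (array([491.4, 323.1]), array([58.2, 31.5]), 3.9)
[[461.6, 337.0], [519.2, 340.8], [522.1, 309.5], [462.4, 305.3]]
terra [ 297  167   45   34 1359] 34.4 (array([497.6, 277.1]), array([40.3, 31.5]), 3.2)
[[476.9, 291.9], [516.8, 294.1], [519.1, 263.0], [477.8, 260.7]]
terra [305 214  30  29 693] 34.2 (array([498. , 231.6]), array([30.4, 28.5]), 89.7)
[[484.0, 246.7], [512.1, 246.6], [512.4, 216.5], [483.5, 216.6]]
slats 2013 (array([495.3, 276.7]), array([ 51.3, 146.4]), 2.6)
bed 6601 (array([ 523.2, -299.2]), array([215.1,  56.5]), 80.3) [ 527.4 -301.3    8.4]
blk 1535 (array([ 524.5, -294.9]), array([190.4,  43.6]), 80.7) [ 537.2 -222.6   42.3]
post 425 (array([ 509., -383.]), array([12.5, 24.2]), 80.7) [ 509.9 -382.6   75. ]
mid 826 (array([ 522.7, -293. ]), array([187.7,  41.5]), 78.0) [ 524.4 -302.3   37.9]
stand>30 3682 (array([ 524.5, -290. ]), array([201.1,  44.6]), 80.2) [ 528.2 -280.6   45.5]
slab (array([462.,   4.]), array([152.9, 153.3]), 4.7)
```

```bash
python3 - <<'E'
from h import *
A=0.056
ctrl.gripper_to(85)
ctrl.move_ptp([492,323,90],down(A)); ctrl.move_l([492,323,31],vel=80,threshold=15)
ctrl.gripper_to(50,40); s=sensors.read_state(); print(s["eef_pos"],s["grip_width"],s["grasp_force"],s["force"])
ctrl.move_l([492,323,120]); s=sensors.read_state(); print(s["grip_width"],s["grasp_force"])
B=np.radians(80.5)
ctrl.move_ptp([462,4,90],down(B)); print(ctrl.move_l([462,4,42.5],vel=50,threshold=6)); s=sensors.read_state(); print(s["eef_pos"],s["grip_width"],s["force"])
ctrl.gripper_to(80); ctrl.hold(.3); ctrl.move_l([462,4,120]); ctrl.move_ptp([462,-60,190],down(B-np.pi/2))
snap("slab1"); print(sensors.read_state()["t"])
E
```

```text
[492.86674159 323.41569661  32.04002063] 59.13009347732628 44.40972089767456 [0.76193659 0.72112104 3.35053182]
59.20388967846652 44.00451064109802
True
[461.22357908   4.10155691  43.99429492] 59.20704561177549 [-1.63796528 -1.02616611  4.36756134]
11.55
```

View pics/slab1.png

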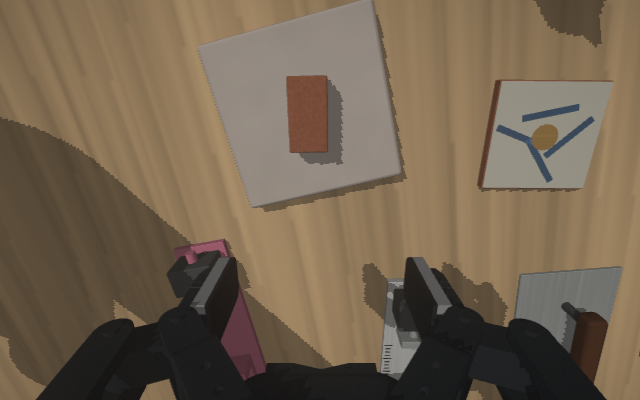

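The blank lies flat on the slab at about (308,113), upright in the picture and so aligned as intended. Next I'll measure it, take it across its sides, and lay it on the caliper bed.

```bash
python3 - <<'E'
from h import *
f=np.load("slab1.npz");p,P=f["p"],f["P"]
hsv=cv2.cvtColor(p,cv2.COLOR_RGB2HSV)
m=(hsv[...,0]<12)&(hsv[...,1]>110)&(P[...,2]>42)&(P[...,2]<52);m[:60]=0;m[170:]=0;m[:,:270]=0;m[:,350:]=0
c,sz,a=cv2.minAreaRect(P[m][:,:2].astype(np.float32));print(c,sz,a,np.median(P[m][:,2]))
L=a if sz[0]>sz[1] else a+90   # long axis, deg
L=(L-80.5+90)%180-90+80.5
print("long axis",L); assert abs(L-80.5)<8 and max(sz)<66
R=down(np.radians(L-90))
ctrl.gripper_to(55)
ctrl.move_ptp([*c,90],R); print(ctrl.move_l([*c,46.5],vel=60,threshold=10))
ctrl.gripper_to(24,40); s=sensors.read_state(); print(s["eef_pos"],s["grip_width"],s["grasp_force"])
ctrl.move_l([*c,130]); s=sensors.read_state(); print(s["grip_width"])
B=np.radians(80.5);yd=np.array([np.cos(B),np.sin(B)]);t=np.array([523.2,-299.2])+6*yd
R=down(B-np.pi/2)
ctrl.move_ptp([*t,110],R); print(ctrl.move_l([*t,60],vel=60,threshold=10))
print(ctrl.move_l([*t,34.8],vel=30,threshold=6)); s=sensors.read_state(); print(s["eef_pos"],s["grip_width"],s["force"],s["t"])
E
```

```text
(459.5799560546875, 3.7006759643554688) (58.886104583740234, 30.887378692626953) 81.62242126464844 46.434464804560946
long axis 81.62242126464844
False
[460.3061839    3.59199971  47.12751594] 31.188640510841534 41.15820586681366
31.277506454837074
False
True
[ 523.79450382 -292.95419432   35.18106993] 31.095562043902152 [-0.09881537 -0.23318401  4.15972887] 17.3083
```

```bash
python3 - <<'E'
from h import *
B=np.radians(80.5);yd=np.array([np.cos(B),np.sin(B)]);R=down(B-np.pi/2)
ctrl.gripper_to(55); ctrl.hold(.3)
e=sensors.read_state()["eef_pos"];ctrl.move_l([e[0],e[1],130],vel=100)
c=np.array([523.2,-299.2])-90*yd
ctrl.move_ptp([*c,190],R); p,d,P,C=snap("cal2")
print(sensors.read_state()["t"])
ter=(cv2.cvtColor(p,cv2.COLOR_RGB2HSV)[...,0]<12)&(P[...,2]>30)&(P[...,2]<39)
cen=np.array([523.2,-299.2]);xd=np.array([yd[1],-yd[0]])
D=P[...,:2]-cen;X=D@xd;Y=D@yd;Z=P[...,2]
near=(abs(X)<35)&(abs(Y)<130)
for nm,w in(("blank",near&ter&(abs(Y)<50)),("bed",near&(Z>6)&(Z<10.5)),("post",near&(Z>72)&(Z<78)),("jawface",near&(Z>36.5)&(Z<40)&(Y<-25)&~ter),("block",near&(Z>40.5)&(Z<44)&(Y>30)),("anvil",near&(Z>30)&(Z<38)&(Y>30)&(Y<60)&~ter)):
    if w.sum()>5: print(nm,w.sum(),[np.round(np.percentile(q[w],[1,50,99]),1).tolist() for q in(X,Y,Z)], cv2.minAreaRect(np.c_[X[w],Y[w]].astype(np.float32)))
E
```

```text
19.6583
blank 3166 [[-17.7, -2.2, 13.5], [-23.5, 7.4, 35.2], [32.6, 34.4, 36.3]] ((-1.9622306823730469, 5.983024597167969), (59.18370819091797, 32.05931091308594), 89.87565612792969)
bed 5347 [[-28.1, 6.9, 27.3], [-104.8, -14.7, 60.4], [6.7, 8.3, 10.0]] ((-0.37755775451660156, -22.99449920654297), (168.25650024414062, 56.053184509277344), 89.91586303710938)
post 453 [[-12.4, -0.7, 10.9], [-90.5, -84.4, -79.3], [72.7, 75.2, 76.7]] ((-0.7287969589233398, -84.93112182617188), (11.644990921020508, 23.4408016204834), 89.72881317138672)
jawface 572 [[-16.6, -0.6, 16.2], [-79.6, -43.5, -37.7], [37.0, 38.8, 39.9]] ((-0.6249732971191406, -58.746490478515625), (42.27948760986328, 33.80204772949219), 89.7212905883789)
anvil 645 [[-14.9, -0.6, 14.5], [41.5, 46.3, 55.2], [30.2, 36.7, 37.9]] ((-0.19294452667236328, 48.51020431518555), (14.311178207397461, 29.5345516204834), 89.8097152709961)
```

View pics/cal2.png

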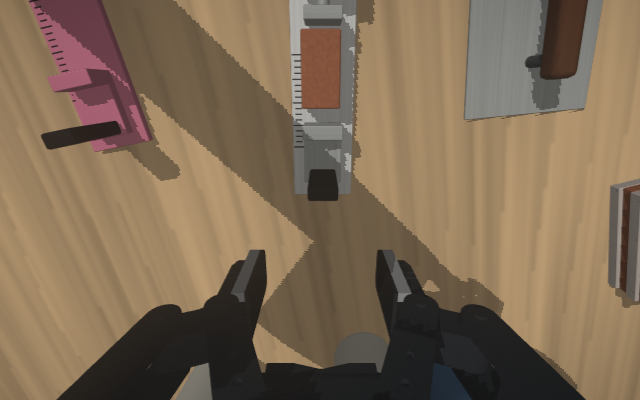

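The blank lies flat between the jaws at (321,68), and the post is at (322,185), so the jaw starts about 5 mm in. Next I'll push the post from behind with closed fingers.

```bash
cat > push.py <<'E'
from h import *
B=np.radians(80.5);yd=np.array([np.cos(B),np.sin(B)]);xd=np.array([yd[1],-yd[0]]);R=down(B-np.pi/2)
cen=np.array([523.2,-299.2])
pt=lambda Y,z:[*(cen-0.6*xd+Y*yd),z]
def st():
    s=sensors.read_state();return (s["eef_pos"][:2]-cen)@yd, s["force"][:2]@yd, s["t"]
E
python3 - <<'E'
from push import *
ctrl.gripper_to(0); ctrl.move_ptp(pt(-125,130),R); ctrl.move_l(pt(-125,55)); ctrl.hold(.2); print(st())
print(ctrl.move_l(pt(-92,55),vel=12,threshold=2)); print(st())
Y0=st()[0]
for k in range(1,11):
    ctrl.move_l(pt(Y0+2*k,55),vel=12); ctrl.hold(.1); print(k,np.round(st(),2))
E
```

```text
(np.float64(-125.79217236408343), np.float64(0.15033733645161332), 21.4583)
True
(np.float64(-103.78813691642887), np.float64(-1.3350129510618989), 23.15)
1 [-102.24   -4.02   23.57]
2 [-99.57  -4.19  23.98]
3 [-97.46  -3.26  24.4 ]
4 [-95.57  -3.68  24.82]
5 [-93.63  -2.64  25.23]
6 [-91.66  -3.13  25.65]
7 [-89.79  -3.8   26.07]
8 [-87.78  -3.9   26.48]
9 [-85.71  -3.85  26.9 ]
10 [-84.07  -6.18  27.32]
```

```bash
python3 - <<'E'
from push import *
Yc=st()[0]
for k in range(1,9):
    ctrl.move_l(pt(Yc+k,55),vel=10); ctrl.hold(.15); s=st(); print(k,np.round(s,2))
    if s[0]>-77.7 or s[1]<-8.8: break
E
```

```text
1 [-83.65  -6.33  27.72]
2 [-82.82  -5.71  28.12]
3 [-82.03  -6.9   28.52]
4 [-81.11  -6.72  28.92]
5 [-80.29  -7.31  29.32]
6 [-79.45  -7.64  29.72]
7 [-78.6   -7.41  30.12]
8 [-77.75  -8.32  30.52]
```

Force is 8.3 N and travel past the nip is about 7 mm, so the two agree. Next I'll retreat and check.

```bash
python3 - <<'E'
from push import *
ctrl.move_l(pt(-110,55),vel=40); ctrl.move_l(pt(-120,190)); p,d,P,C=snap("cal3")
ter=(cv2.cvtColor(p,cv2.COLOR_RGB2HSV)[...,0]<12)&(P[...,2]>30)&(P[...,2]<39)
D=P[...,:2]-cen;X=D@xd;Y=D@yd;Z=P[...,2];near=(abs(X)<35)&(abs(Y)<130)
for nm,w in(("blank",near&ter&(abs(Y)<50)),("post",near&(Z>72)&(Z<78)),("anvil",near&(Z>34)&(Z<38)&(Y>38)&(Y<66)&~ter)):
    if w.sum()>5: print(nm,w.sum(),np.percentile(Y[w],[1,99]).round(1),cv2.minAreaRect(np.c_[X[w],Y[w]].astype(np.float32)))
print(sensors.read_state()["t"])
E
```

```text
blank 2236 [-10.4  26. ] ((-1.9112606048583984, 7.920296669006348), (36.953609466552734, 31.997730255126953), 89.47853088378906)
post 585 [-65.3 -53.3] ((-0.33885860443115234, -59.34496307373047), (12.228021621704102, 23.820981979370117), 89.60639190673828)
32.6167
```

View pics/cal3.png

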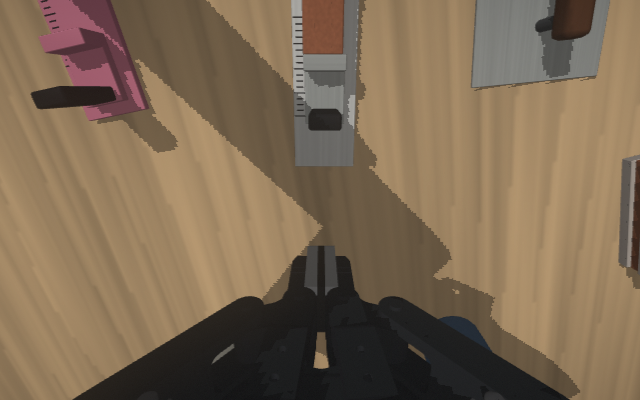

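The post is at (324,118), which puts it at -59.3 mm along the caliper. That means the jaw is about 30.7 mm in and the anvil about 6.7 mm. The blank at (323,25) is flush against the jaw face.

```bash
python3 -c "
from h import *
ctrl.hold(.3);print(ctrl.finish_job())"
```

```text
the job is handed in; nothing more can be done
None
```

The job is handed in, with no verdict returned: the long blank lies flat and lengthwise on the caliper bed, nipped with the jaw about 31 mm shut and the anvil about 7 mm in (worked out from the jaw post's position, since the anvil was out of view), and the arm clear.

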